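# Set out the check-weighing place for a craft kit

## Task

Set out the packing bench for check-weighing: put the bigger carton on the middle of the scale's pan, stand the bigger spool upright on the middle of that carton, and stand the tin on the table beside the scale, level with the scale's middle, on the side towards the card tray, leaving a 30 mm gap between scale and tin. Set the stapler on its base straight behind the card tray (the side away from the robot), parallel to the tray's back edge and centred on it, leaving a 30 mm gap, with its nose pointing away from the side where the scale stands. Do not shift the small carton, the small bobbin or the tape roll, and let go of everything.

Things in the scene. Friction and masses are not known exactly. Their poses are not given: they have to be found in the camera images.
- scale: Bench scale, fixed: white square housing 130 x 130 mm, 30 mm high, round steel pan of 112 mm diameter in its middle, pan top 42 mm above the table; dark display on the side facing the robot. The card tray stands on the other half of the table. Origin: centre of its underside, under the pan middle. x points to its back (away from the robot), y to its left as seen from the robot, z up.
- cards: Card tray, fixed to the table: low plywood tray, 70 mm deep (along its x) and 100 mm wide (along its y), filled with a stack of white cards, 36 mm high in all. Origin: centre of its underside, on the table. x points to its back (away from the robot), y to its left as seen from the robot, z up.
- carton_c (a point): Centre of the bigger carton (loose): closed brown cardboard box 85 mm long (its x), 60 mm wide (its y), 50 mm high, with a paler tape stripe along its top, 80 to 170 g. Starts flat on the table, its 50 mm edges upright. The point is half-way up, 25 mm above its underside.
- spool_c (a point): Centre of the bigger spool (loose): wooden thread spool 45 mm high, round flanges 50 mm in diameter and 6 mm thick at both ends, off-white thread 44 mm in diameter between them, 48 to 78 g. Starts standing upright. The point is on its axis (z), half-way up, 22.5 mm above its underside.
- tin_c (a point): Centre of the tin (loose): plain closed metal can 56 mm in diameter, 60 mm high, 70 to 140 g. Starts standing upright. The point is on its axis (z), half-way up, 30 mm above its underside.
- stapler_c (a point): Middle of the hand stapler (loose, 180 g): black base 110 mm long (x), 32 wide (y), 8 thick; grey top arm 26 mm wide, 29.5 to 47.5 mm above the underside (grip across it). Nose end (+x): steel head, open mouth; other end: solid black hinge block. Starts on its base, nose roughly away from the robot. The point is on its middle line, 25 mm above its underside; z up.
- stapler_nose (a point): Point in the stapler's nose, 50 mm from stapler_c along the stapler's x, at the same height.
- small_carton_c (a point): Centre of the small carton (loose, leave it where it is): closed brown cardboard box 50 x 38 mm, 30 mm high. The point is 15 mm above its underside.
- bobbin_c (a point): Centre of the small bobbin (loose, leave it where it is): slim wooden bobbin with off-white thread, 28 mm in diameter, 32 mm high, upright. The point is 16 mm above its underside.
- tape_roll_c (a point): Centre of the tape roll (loose, leave it where it is): brown tape ring lying flat, 80 mm outside diameter, 56 mm hole, 24 mm high. The point is on its axis, 12 mm above its underside.

How it is judged:
By the outcome, as a careful person would: the job done as asked, in the order asked, and still so for the second after the job is handed in, with the robot touching nothing.
It also fails if it takes over 128 s, if anything falls off the work surface, if the arm or the gripper's body presses on something with over 40 N, if the wrist force passes 120 N, or if a joint passes its speed limit or range.

## Robot

A 6-joint arm with a two-finger parallel gripper is mounted at the origin on the work surface. World frame = base frame: x ahead of the robot, y to its left, z up, the work surface at z = 0. Lengths are in mm, angles in rad, forces in N, time in s.
With the tool pointing down it reaches from about 325 to 850 mm from the base axis. Payload 4.4 kg.
Tool frame: the origin (TCP) lies between the finger pads; the fingertips stand 14 mm ahead of it and the grasp point (between the pads) lies 5 mm behind it; y points along the fingers, z is the direction in which the jaws open and shut, and the axes are right-handed (so a half turn about y gives the same grasp; the last joint's range is limited). The gripper opens to 94 mm and grips with 3 to 60 N. Pads are 16 mm wide; open, the fingers measure 119 mm over their backs; the gripper's body (75 mm by 177 mm) begins 78 mm behind the grasp point.
Start: joints at [0.995, 0.207, 1.542, -0, 1.393, -0.15], TCP at [237.513, 523.655, 219.447] pointing down, gripper open.
Joint ranges: [-2.73, 2.73], [-0.86, 2.22], [0.23, 2.46], [-1.11, 4.25], [0.08, 2.63], [-2.82, 2.82]. Speed limits (rad/s): [2.79, 2.79, 3.14, 3.14, 3.14, 3.14].

## Interface

Orientations are given as a rotation vector (axis times angle).
In Python, from plant import ctrl, cams, ticket gives the robot as it stands. The module is installed in compiled form; this text tells all that it offers.
- The arm moves only by the tool servo_tool, never from a script. Its argument "moves" is a list that holds one entry, the list of rows, each a list of 7 numbers: the closure, from 0 (fully open) to 1 (shut), then the shift along the world's x, y, z in mm, then the turn, a rotation vector about the world's x, y, z in rad. In form: [[[claw, tx, ty, tz, rx, ry, rz], ...]]. A call has 1 to 8 rows; each row is the pose to reach, as a shift and turn from the pose commanded when the call began; what a row does not reach only later rows make up. A row lasts 1/10 s, in which the tool goes at most 50 mm and 8.59 degrees, less where a joint would pass 70% of its speed; a pose out of reach is approached as far as the arm can. A call with a gripper value outside its range is refused whole. The fingers move at their own pace and stop on an object; the grip force is fixed at half the most. Time passes only in rows, so rows that repeat a pose let the fingers close. It gives the time, the measured TCP pose, the force and the opening at its end, in the units of the state.
- ctrl.observe(): the state, without advancing time (a new reading comes with each control period).
- cams.capture(name): name is "scene" or "top"; returns the picture (480x640x3 uint8, blue, green, red); there is no depth.
- cams.camera_info(name): a dict with "vfov" (degrees; the focal length in pixels is half the picture's height over the tangent of half this angle, whatever the lens; pixels are square), "cx", "cy" (the principal point, pixels), "pose" (4x4, takes a point from camera to world coordinates). Camera axes: x right, y down, z forward; pixel columns grow to the right and rows downward; lengths in mm; the calibration is good to about 2 mm. A picture is of the moment at which its call begins. camera_info takes no time and is no camera call.
- ticket.finish_job(): hands the job in, once; it reports no verdict.
The state is a dict: "t": time; "q": joint angles; "joint_vel": joint speeds; "joint_torque": joint torques, N m; "ee_pos": TCP position; "tcp_rot": TCP orientation; "contact_force": force on the tool from outside, world axes, zero at the start; "wrist_torque": the same for the moment, N m; "gripper_width": opening from 0.0 (shut) to 1.0 (fully open).
Only numpy, scipy, OpenCV 4.12 (cv2) and the standard library are available. Lean on these libraries where they do the work, as an engineer would, in place of code of your own. Each camera call takes 0.05 s, during which the arm holds its last target. There are 200 camera calls.

## Working session

There is one attempt and no reset: what is moved stays moved. The work goes in short steps, Python scripts to look and compute and a tool call to move; the robot and the scene stay as the last step left them, time stands still between calls to the robot, and variables do not carry over. Pictures are saved under pics/ and viewed, about 12 in all and at most 16, crops included, and the job is handed in when it is done.

Besides the shell and the picture viewer there is one more tool, called after "Call:" as name([rows], argument=value, ...), one row to a line, values as JSON. servo_tool: Moves the arm, as the interface text tells. Its arguments: {"type":"object","properties":{"moves":{"type":"array","items":{"type":"array","items":{"type":"array","items":{"type":"number"}}}}},"required":["moves"]}

```bash
mkdir -p pics; ls
python3 - <<'E'
from plant import ctrl,cams
import cv2
for n in("scene","top"):
    cv2.imwrite(f"pics/{n}0.png",cams.capture(n)); print(n,cams.camera_info(n))
print(ctrl.observe())
E
```

```text
pics
scene {'vfov': 57.10563552842978, 'cx': 319.3425567073804, 'cy': 236.02402117223195, 'pose': array([[-1.37089994e-01,  5.39396505e-01, -8.30817515e-01,
         1.49360645e+03],
       [ 9.90456514e-01,  8.66840812e-02, -1.07152997e-01,
         1.32636590e+02],
       [ 1.42207007e-02, -8.37578223e-01, -5.46132302e-01,
         6.74746822e+02],
       [ 0.00000000e+00,  0.00000000e+00,  0.00000000e+00,
         1.00000000e+00]])}
top {'vfov': 54.7936915641789, 'cx': 313.0641465924077, 'cy': 234.37134674738903, 'pose': array([[ 1.73853622e-02, -9.81307025e-01,  1.91661870e-01,
         3.46344657e+02],
       [-9.99848185e-01, -1.72861988e-02,  2.18955650e-03,
         5.39839690e+00],
       [ 1.16447802e-03, -1.91670839e-01, -9.81458575e-01,
         9.82049629e+02],
       [ 0.00000000e+00,  0.00000000e+00,  0.00000000e+00,
         1.00000000e+00]])}
{'t': 0.1, 'q': array([ 9.94495424e-01,  2.07327757e-01,  1.54279229e+00, -1.57944616e-06,
        1.39352399e+00, -1.50521741e-01]), 'joint_vel': array([-0.00096002, -0.00121091, -0.00286105,  0.00095005,  0.00023591,
        0.00011307]), 'joint_torque': array([-8.14833402e-04, -3.71860421e+01, -2.82293540e+01,  6.99731405e-02,
        3.11006117e-02, -2.34614811e-05]), 'ee_pos': array([237.12766286, 523.05679974, 218.41981772]), 'tcp_rot': array([-1.5468007 ,  0.33461174, -0.3334612 ]), 'contact_force': array([-1.15705377,  0.06002142,  0.2480291 ]), 'wrist_torque': array([-0.00426849,  0.02616608,  0.0076565 ]), 'gripper_width': 1.001294047013052}
```

View pics/scene0.png

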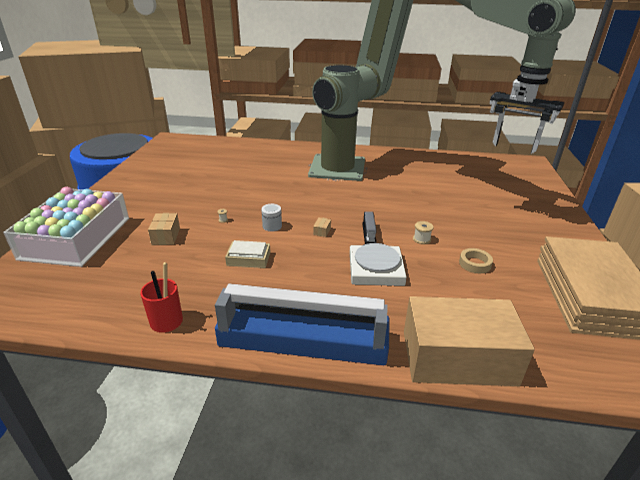

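View pics/top0.png

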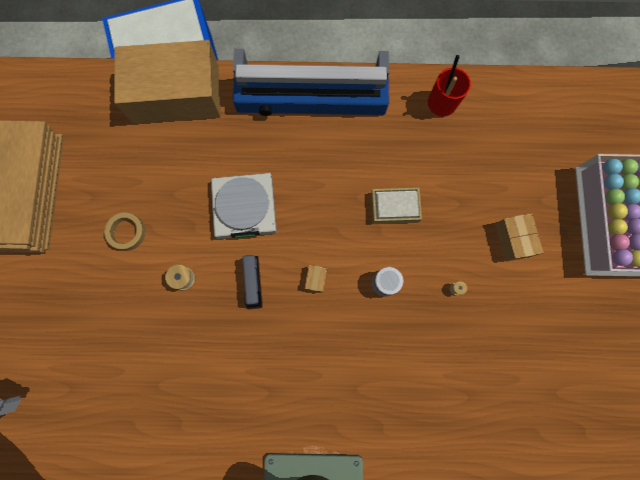

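```bash
cat > h.py <<'E'
import numpy as np,cv2
from plant import ctrl,cams
class Cam:
    def __init__(s,n):
        i=cams.camera_info(n); s.n=n; s.T=np.array(i["pose"]); s.f=240/np.tan(np.radians(i["vfov"])/2); s.c=np.array([i["cx"],i["cy"]])
    def w(s,uv,z):
        uv=np.atleast_2d(uv).astype(float); d=np.c_[(uv-s.c)/s.f,np.ones(len(uv))]@s.T[:3,:3].T
        o=s.T[:3,3]; return o+d*((z-o[2])/d[:,2])[:,None]
    def p(s,X):
        q=(np.atleast_2d(X)-s.T[:3,3])@s.T[:3,:3]; return q[:,:2]/q[:,2:]*s.f+s.c
top,scene=Cam("top"),Cam("scene")
def crop(img,x0,y0,x1,y1,k,name): cv2.imwrite("pics/"+name,cv2.resize(img[y0:y1,x0:x1],None,fx=k,fy=k,interpolation=cv2.INTER_CUBIC))
E
python3 - <<'E'
from h import *
a=cv2.imread("pics/top0.png"); b=cv2.imread("pics/scene0.png")
def tile(boxes,im,k): return [cv2.resize(im[y:y+72,x:x+96],None,fx=k,fy=k,interpolation=cv2.INTER_CUBIC) for x,y in boxes]
t=tile([(195,170),(350,170),(475,200),(130,240),(205,245),(345,245)],a,2.75)
cv2.imwrite("pics/t1.png",np.vstack([np.hstack(t[:3]),np.hstack(t[3:])]))
s=tile([(335,225),(200,220),(125,195),(380,205),(325,195),(235,190)],b,2.75)
cv2.imwrite("pics/s1.png",np.vstack([np.hstack(s[:3]),np.hstack(s[3:])]))
E
```

```text
(no output)
```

View pics/t1.png

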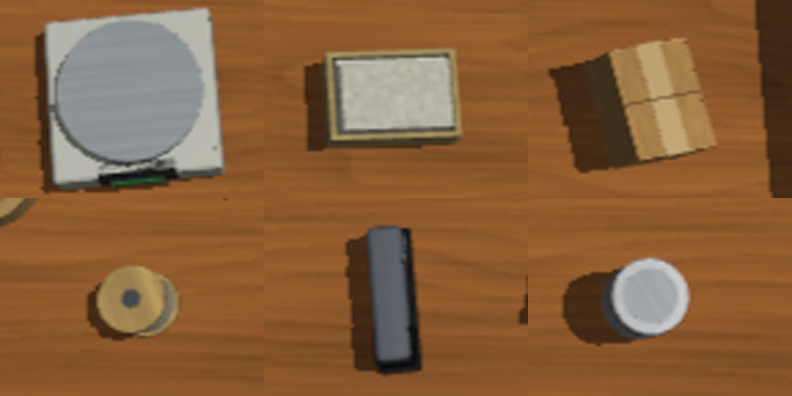

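View pics/s1.png

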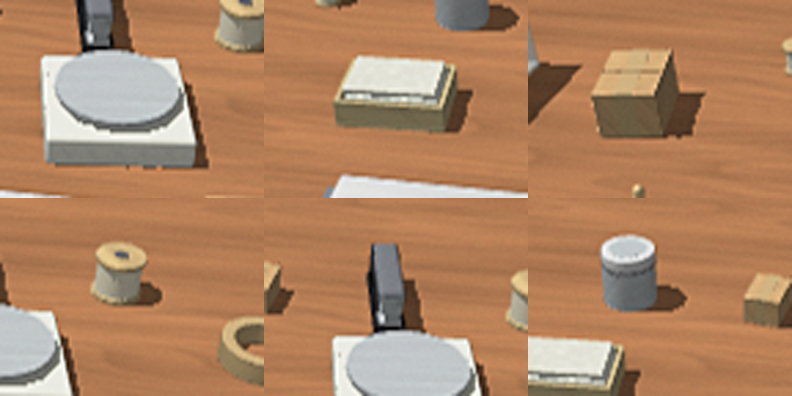

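```bash
cat >> h.py <<'E'
def blob(im,mask,box):
    x,y,x1,y1=box; m=np.zeros_like(mask); m[y:y1,x:x1]=mask[y:y1,x:x1]
    m=cv2.morphologyEx(m,cv2.MORPH_OPEN,np.ones((2,2),np.uint8))
    c=max(cv2.findContours(m,cv2.RETR_EXTERNAL,cv2.CHAIN_APPROX_NONE)[0],key=cv2.contourArea)
    return cv2.convexHull(c)[:,0].astype(float)
def rect(P):
    r=cv2.minAreaRect(P[:,:2].astype(np.float32)); return np.round(r[0],1),np.round(r[1],1),round(r[2],2)
def circ(P):
    A=np.c_[2*P[:,:2],np.ones(len(P))]; s=np.linalg.lstsq(A,(P[:,:2]**2).sum(1),rcond=None)[0]
    return np.round(s[:2],1),round(2*np.sqrt(s[2]+s[:2]@s[:2]),1)
E
python3 - <<'E'
from h import *
for n,cam,B in(("top",top,dict(scale=(205,168,280,242),cards=(365,182,425,228),tin=(360,260,410,305),stap=(238,250,268,312))),
               ("scene",scene,dict(scale=(345,240,410,290),cards=(220,236,275,270),tin=(255,200,288,235)))):
    im=cv2.imread(f"pics/{n}0.png"); hsv=cv2.cvtColor(im,cv2.COLOR_BGR2HSV); H,S,V=cv2.split(hsv)
    grey=((S<60)&(V>90)).astype(np.uint8)*255
    b=B["scale"]; hs=((S<45)&(V>150)).astype(np.uint8)*255
    print(n,"scale",rect(cam.w(blob(im,hs,b),30)))
    # pan is bluish: b>r
    pan=((im[...,0].astype(int)-im[...,2]>3)&(V>110)).astype(np.uint8)*255
    P=cam.w(blob(im,pan,b),42); print("pan",circ(P))
    print("cards36",rect(cam.w(blob(im,grey,B["cards"]),36)))
    print("tin",circ(cam.w(blob(im,((S<80)&(V>170)).astype(np.uint8)*255,B["tin"]),60)))
    if n=="top":
        st=((S<70)&(V>60)).astype(np.uint8)*255
        print("stap",rect(cam.w(blob(im,st,B["stap"]),47.5)))
T=np.array
c=top.w([(504.5,219.3),(532.5,214.2),(543.7,253.1),(515.7,258.2)],50); print("carton",c[:,:2].round(1),c.mean(0).round(1))
r=top.w([(350+63/2.75,170+54/2.75),(350+192/2.75,170+50/2.75),(350+197/2.75,170+136/2.75),(350+65/2.75,170+138/2.75)],30);print("rim30",r[:,:2].round(1),r.mean(0))
s=top.w([(205+104/2.75,245+30/2.75),(205+138/2.75,245+30/2.75),(205+147/2.75,245+162/2.75),(205+113/2.75,245+164/2.75)],47.5);print("stap",s[:,:2].round(1),s.mean(0))
print("spool top",top.w((130+131/2.75,240+100/2.75),45), scene.w((380+121/2.75,205+59/2.75),45))
f=lambda x,y,tx,ty:(x+tx/2.75,y+ty/2.75)
c=scene.w([f(125,195,92,50-0),f(125,195,145,50),f(125,195,135,97),f(125,195,64,95)],50); print("carton scene",c[:,:2].round(1),c.mean(0).round(1))
s=scene.w([f(325,195,106,46),f(325,195,130,46),f(325,195,139,94),f(325,195,118,94)],47.5);print("stap scene",s[:,:2].round(1),s.mean(0))
E
```

```text
top scale (array([593.7, 154.9]), array([126.6, 127.6]), 6.58)
pan (array([593.5, 156.4]), np.float64(109.9))
cards36 (array([ 597.7, -171.2]), array([59.2, 87. ]), 3.06)
tin (array([ 434.4, -148.1]), np.float64(52.5))
stap (array([433.1, 129.3]), array([97.4, 28.2]), 8.04)
scene scale (array([604.7, 162.5]), array([156.1, 130.1]), 6.74)
pan (array([601.8, 162.8]), np.float64(111.1))
cards36 (array([ 611.9, -160. ]), array([69.2, 90.4]), 2.98)
tin (array([ 442.5, -140.2]), np.float64(57.4))
carton [[ 567.  -387.2]
 [ 578.9 -445.8]
 [ 497.8 -462.7]
 [ 486.3 -405. ]] [ 532.5 -425.2   50. ]
rim30 [[ 631.8 -118.6]
 [ 636.8 -218.8]
 [ 568.3 -220.8]
 [ 565.  -119.6]] [ 600.49743493 -169.4528621    30.        ]
stap [[481.6 149.8]
 [482.1 124.6]
 [385.4 114.1]
 [383.6 138.7]] [433.16729115 131.80479451  47.5       ]
spool top [[437.86636353 280.21144868  45.        ]] [[443.13758149 283.88404714  45.        ]]
carton scene [[ 498.9 -449.1]
 [ 490.3 -396.5]
 [ 576.3 -370.1]
 [ 583.6 -438. ]] [ 537.3 -413.4   50. ]
stap scene [[393.7 116.7]
 [389.7 141.4]
 [482.3 153.5]
 [485.6 133.3]] [437.80163267 136.23086619  47.5       ]
```

```bash
cat >> h.py <<'E'
from scipy.spatial.transform import Rotation as R
def tool():
    o=ctrl.observe(); M=R.from_rotvec(o["tcp_rot"]).as_matrix(); return o,np.array(o["ee_pos"]),M
E
python3 - <<'E'
from h import *
o,e,M=tool(); print(M.round(3))
for s in(-1,1):
    X=e+14*M[:,1]+s*47*M[:,2]; print(X.round(1),"scene",scene.p(X),"top",top.p(X))
print("base",top.p([(0,0,0),(60,0,0),(80,0,0)]),scene.p([(0,0,0)]))
b=cv2.imread("pics/scene0.png");crop(b,480,70,580,160,5,"g0.png")
a=cv2.imread("pics/top0.png")
E
```

```text
[[ 0.911 -0.001  0.413]
 [-0.413 -0.002  0.911]
 [-0.    -1.    -0.002]]
[217.7 480.2 204.5] scene [[495.9915867 144.9482707]] top [[ 13.80689655 401.60385536]]
[256.5 565.8 204.3] scene [[530.19095999 152.06798699]] top [[-35.68305881 375.35279119]]
base [[312.15223422 506.91128171]
 [312.69519651 473.4672049 ]
 [312.8731437  462.50644448]] [[336.671609   167.57140013]]
```

View pics/g0.png

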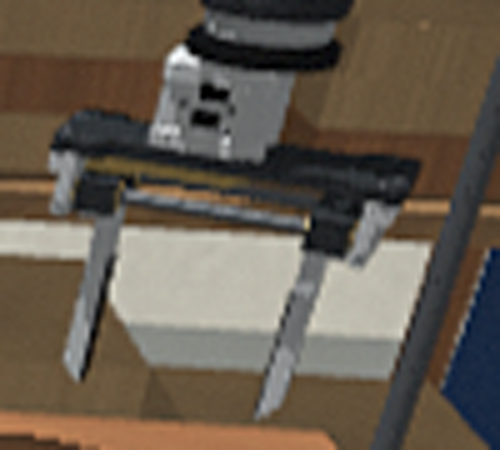

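Call:
servo_tool([
  [[0,120,-375,-20,0,0,-0.95],[0,120,-375,-20,0,0,-0.95],[0,120,-375,-20,0,0,-0.95],[0,120,-375,-20,0,0,-0.95],[0,120,-375,-20,0,0,-0.95],[0,120,-375,-20,0,0,-0.95],[0,120,-375,-20,0,0,-0.95],[0,120,-375,-20,0,0,-0.95]],
])

```text
t: 0.9
ee_pos: [357.4, 146.5, 199.1]
tcp_rot: [-1.295, 1.065, -1.065]
contact_force: [1.3, -0.2, 0.5]
gripper_width: 1.004
```

Call:
servo_tool([
  [[0,120,-350,-10,0,0,-1.0],[0,120,-350,-10,0,0,-1.0],[0,120,-350,-10,0,0,-1.0],[0,120,-350,-10,0,0,-1.0],[0,120,-350,-10,0,0,-1.0],[0,120,-350,-10,0,0,-1.0],[0,120,-350,-10,0,0,-1.0],[0,120,-350,-10,0,0,-1.0]],
])

```text
t: 1.7
ee_pos: [478.0, -205.5, 189.0]
tcp_rot: [-0.71, 1.776, -1.777]
contact_force: [1.0, 0.5, 0.3]
gripper_width: 0.996
```

Call:
servo_tool([
  [[0,58,-216,-50,0,0,-0.56],[0,58,-216,-50,0,0,-0.56],[0,58,-216,-50,0,0,-0.56],[0,58,-216,-50,0,0,-0.56],[0,58,-216,-50,0,0,-0.56],[0,58,-216,-50,0,0,-0.56],[0,58,-216,-50,0,0,-0.56],[0,58,-216,-50,0,0,-0.56]],
])

```text
t: 2.5
ee_pos: [535.3, -416.0, 139.4]
tcp_rot: [-0.22, 2.114, -2.112]
contact_force: [0.1, 0.4, -0.5]
gripper_width: 0.998
```

Run:
```python
from h import *
a=cams.capture("top"); b=cams.capture("scene"); cv2.imwrite("pics/top1.png",a); cv2.imwrite("pics/scene1.png",b)
o,e,M=tool(); print(e,M.round(3),o["q"].round(2))
X=[e+14*M[:,1]+s*w*M[:,2] for s in(-1,1) for w in (47,59.5)]
print(np.round(X,1),top.p(X).round(1),scene.p(X).round(1))
A=cv2.resize(a[180:300,440:570],None,fx=3,fy=3,interpolation=2); B=cv2.resize(b[150:270,95:225],None,fx=3,fy=3,interpolation=2)
cv2.imwrite("pics/g1.png",np.hstack([A,B]))
```

```text
[ 535.70736558 -415.92154872  140.0783834 ] [[-0.979  0.     0.206]
 [-0.206  0.    -0.979]
 [-0.    -1.     0.   ]] [-0.79  0.49  1.34  0.    1.32  0.58]
[[ 526.  -369.9  126.1]
 [ 523.5 -357.7  126.1]
 [ 545.4 -461.9  126.1]
 [ 548.  -474.1  126.1]] [[513.1 231.3]
 [506.7 232.5]
 [561.  222.1]
 [567.4 220.9]] [[177.2 195.7]
 [182.1 195.6]
 [140.5 196.4]
 [135.6 196.5]]
```

View pics/g1.png

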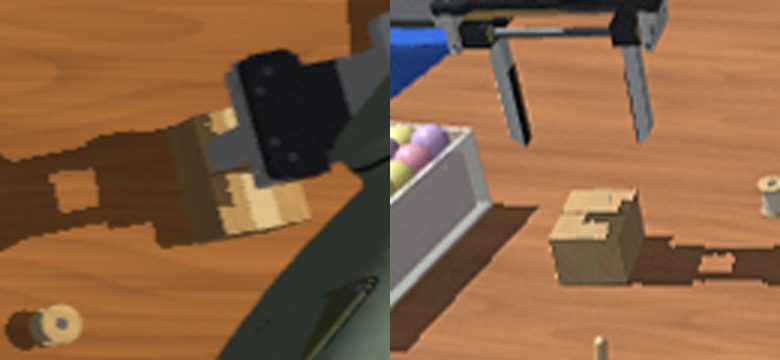

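Call:
servo_tool([
  [[0,0,-3,-40,0,0,0],[0,0,-3,-80,0,0,0],[0,0,-3,-105,0,0,0],[0,0,-3,-117,0,0,0],[0,0,-3,-117,0,0,0],[1,0,-3,-117,0,0,0],[1,0,-3,-117,0,0,0],[1,0,-3,-117,0,0,0]],
])

```text
t: 3.4
ee_pos: [536.7, -421.4, 24.8]
tcp_rot: [-0.216, 2.109, -2.115]
contact_force: [-0.4, 0.1, -0.2]
gripper_width: 0.782
```

Call:
servo_tool([
  [[1,0,0,0,0,0,0],[1,0,0,0,0,0,0],[1,0,0,0,0,0,0],[1,0,0,0,0,0,0]],
])

```text
t: 3.8
ee_pos: [536.1, -421.2, 23.6]
tcp_rot: [-0.217, 2.111, -2.114]
contact_force: [0.0, -0.6, 3.8]
gripper_width: 0.637
```

Call:
servo_tool([
  [[1,0,0,20,0,0,0],[1,0,0,60,0,0,0],[1,0,0,100,0,0,0],[1,5,40,125,0,0,0],[1,10,80,125,0,0,0],[1,14,120,125,0,0,0],[1,18,160,125,0,0,0],[1,20,180,125,0,0,0]],
])

```text
t: 4.6
ee_pos: [554.6, -236.5, 146.2]
tcp_rot: [-0.223, 2.116, -2.11]
contact_force: [-0.2, -0.1, -2.5]
gripper_width: 0.636
```

Call:
servo_tool([
  [[1,6,40,0,0,0,-0.01],[1,12,90,0,0,0,-0.03],[1,18,140,0,0,0,-0.05],[1,24,190,0,0,0,-0.07],[1,30,240,0,0,0,-0.09],[1,36,290,0,0,0,-0.09],[1,40,330,0,0,0,-0.09],[1,42,360,0,0,0,-0.09]],
])

```text
t: 5.4
ee_pos: [597.3, 122.1, 146.7]
tcp_rot: [-0.128, 2.161, -2.161]
contact_force: [1.2, 0.2, -1.4]
gripper_width: 0.633
```

Call:
servo_tool([
  [[1,0,20,-20,0,0,0],[1,0,40,-40,0,0,0],[1,0,40,-50,0,0,0],[1,0,40,-50,0,0,0],[1,0,40,-50,0,0,0]],
])

```text
t: 5.9
ee_pos: [597.8, 158.5, 97.3]
tcp_rot: [-0.125, 2.162, -2.163]
contact_force: [-0.0, 0.1, -1.0]
gripper_width: 0.633
```

Run:
```python
from h import *
a=cams.capture("top"); b=cams.capture("scene"); cv2.imwrite("pics/top2.png",a); cv2.imwrite("pics/scene2.png",b)
o,e,M=tool(); print(e,M.round(3),o["q"].round(2),o["gripper_width"])
A=cv2.resize(a[160:260,190:290],None,fx=4,fy=4,interpolation=2); B=cv2.resize(b[190:290,325:425],None,fx=4,fy=4,interpolation=2)
cv2.imwrite("pics/g2.png",np.hstack([A,B]))
```

```text
[598.68199103 158.5274146   98.5929567 ] [[-0.993  0.002  0.114]
 [-0.114 -0.    -0.993]
 [-0.002 -1.     0.   ]] [ 0.12  0.42  1.54 -0.    1.19  1.58] 0.6354852653609058
```

View pics/g2.png

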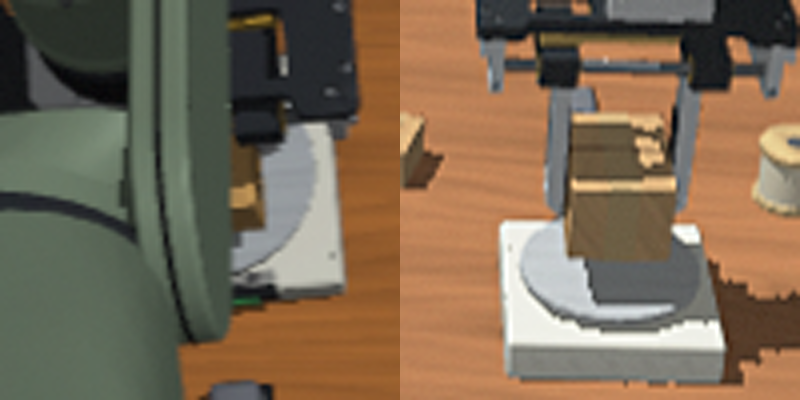

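Run:
```python
from h import *
f=lambda tx,ty:(325+tx/4,190+ty/4)
print("bot",scene.w([f(167,252),f(270,260)],74)[:,:2].round(1)); print("top",scene.w([f(169,187),f(277,189)],124)[:,:2].round(1)); print("topfront",scene.w([f(172,116),f(263,116)],124)[:,:2].round(1))
b=cv2.imread("pics/scene0.png")
S,V=cv2.split(cv2.cvtColor(b,cv2.COLOR_BGR2HSV))[1:]
m=((b[...,0].astype(int)-b[...,2]>3)&(V>110)).astype(np.uint8)*255
P=blob(b,m,(345,240,410,290)); print("pan ellipse",cv2.fitEllipse(P.astype(np.float32)), circ(scene.w(P,42)),scene.w(P,42)[:,:2].min(0),scene.w(P,42)[:,:2].max(0))
c=[f(100,222-0),f(298,225),f(323,345),f(108,345)];Q=scene.w(c,30);print("housing",Q[:,:2].round(1),Q.mean(0))
```

```text
bot [[634.6 135.4]
 [633.3 195.7]]
top [[641.4 133.2]
 [633.7 194.5]]
topfront [[561.7 131.3]
 [552.7 186.3]]
pan ellipse ((377.75213623046875, 257.65411376953125), (26.84232521057129, 44.88528060913086), 96.75521850585938) (array([601.8, 162.8]), np.float64(111.1)) [544.65079916 109.36275449] [656.49875614 217.34572896]
housing [[544.7  90.9]
 [527.9 218.4]
 [652.5 231.3]
 [672.2 105.8]] [599.32872548 161.57432525  30.        ]
```

Call:
servo_tool([
  [[1,4,1,-10,0,0,0],[1,4,1,-22,0,0,0],[1,4,1,-29,0,0,0],[1,4,1,-32,0,0,0],[1,4,1,-32,0,0,0],[1,4,1,-32.5,0,0,0],[1,4,1,-32.5,0,0,0]],
])

```text
t: 6.7
ee_pos: [601.0, 160.5, 65.4]
tcp_rot: [-0.127, 2.162, -2.163]
contact_force: [-3.2, -0.8, 5.4]
gripper_width: 0.64
```

Call:
servo_tool([
  [[0.2,0,0,0,0,0,0],[0.2,0,0,0,0,0,0],[0.2,0,0,0,0,0,0],[0,0,0,20,0,0,0],[0,0,0,60,0,0,0],[0,0,0,110,0,0,0],[0,-30,20,130,0,0,0],[0,-70,60,130,0,0,0]],
])

```text
t: 7.5
ee_pos: [540.2, 215.7, 200.3]
tcp_rot: [-0.109, 2.16, -2.157]
contact_force: [0.3, 1.1, -0.0]
gripper_width: 0.998
```

Call:
servo_tool([
  [[0,-30,30,0,0,0,0.1],[0,-60,60,0,0,0,0.2],[0,-60,80,0,0,0,0.3],[0,-60,90,0,0,0,0.3],[0,-60,90,0,0,0,0.3],[0,-60,90,0,0,0,0.3]],
])

```text
t: 8.1
ee_pos: [476.7, 305.4, 194.7]
tcp_rot: [-0.419, 1.993, -1.994]
contact_force: [0.5, -0.0, 0.2]
gripper_width: 1.001
```

Run:
```python
from h import *
a=cams.capture("top"); b=cams.capture("scene"); cv2.imwrite("pics/top3.png",a); cv2.imwrite("pics/scene3.png",b)
o,e,M=tool(); print(e,o["q"].round(2))
A=cv2.resize(a[160:260,190:290],None,fx=4,fy=4,interpolation=2); B=cv2.resize(b[190:290,325:425],None,fx=4,fy=4,interpolation=2)
cv2.imwrite("pics/g3.png",np.hstack([A,B]))
```

```text
[476.79634562 304.97203763 194.71343787] [ 0.42  0.21  1.59 -0.    1.34  1.57]
```

View pics/g3.png

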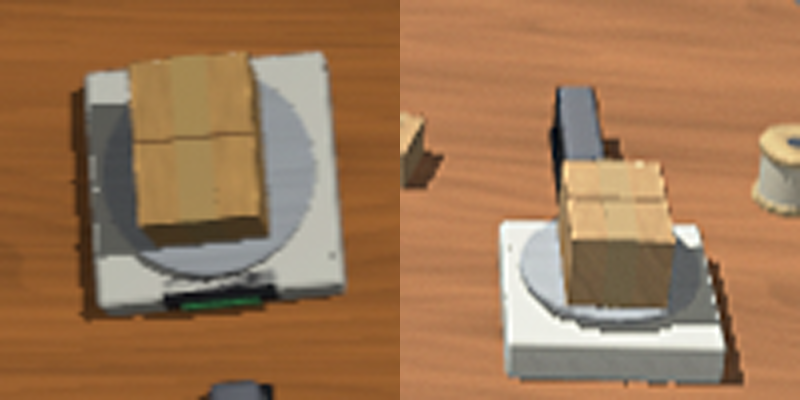

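Run:
```python
from h import *
f=lambda p:[(190+x/4,160+y/4) for x,y in p]
g=lambda p:[(325+x/4,190+y/4) for x,y in p]
Q=top.w(f([(130,64),(249,53),(268,208),(137,223)]),92);print("top",Q[:,:2].round(1),Q.mean(0).round(1))
print("front bottom",top.w(f([(143,245),(270,237)]),42).round(1))
Q=scene.w(g([(158,163),(264,160),(275,240),(165,240)]),92);print("scene",Q[:,:2].round(1),Q.mean(0).round(1))
print("back bottom",scene.w(g([(168,304),(270,305)]),42).round(1))
a=cv2.imread("pics/top3.png")
S,V=cv2.split(cv2.cvtColor(a,cv2.COLOR_BGR2HSV))[1:]
P=top.w(f([(105,180),(118,115),(316,175),(300,105),(270,255),(213,277),(290,235),(150,262)]),42); print("pan",circ(P))
```

```text
top [[636.3 191.2]
 [643.2 131.8]
 [563.3 119. ]
 [554.5 183.3]] [599.3 156.3  92. ]
front bottom [[554.5 189.5  42. ]
 [559.9 123.7  42. ]]
scene [[565.7 125.2]
 [551.7 190.2]
 [638.5 196.7]
 [648.5 133.6]] [601.1 161.4  92. ]
back bottom [[642.6 138.7  42. ]
 [634.1 199.   42. ]]
pan (array([596. , 156.7]), np.float64(113.6))
```

Call:
servo_tool([
  [[0,-37,-23,-40,0,0,0],[0,-37,-23,-80,0,0,0],[0,-37,-23,-120,0,0,0],[0,-37,-23,-150,0,0,0],[0,-37,-23,-172,0,0,0],[0,-37,-23,-172,0,0,0],[1,-37,-23,-172,0,0,0],[1,-37,-23,-172,0,0,0]],
])

```text
t: 9.0
ee_pos: [440.9, 283.3, 24.6]
tcp_rot: [-0.416, 1.992, -1.991]
contact_force: [-0.7, -0.9, 0.2]
gripper_width: 0.865
```

Call:
servo_tool([
  [[1,0,0,0,0,0,0],[1,0,0,0,0,0,0],[1,0,0,0,0,0,0],[1,0,0,0,0,0,0],[1,0,0,0,0,0,0]],
])

```text
t: 9.5
ee_pos: [439.4, 283.2, 23.4]
tcp_rot: [-0.42, 1.992, -1.992]
contact_force: [-1.3, -0.8, 2.8]
gripper_width: 0.518
```

Call:
servo_tool([
  [[0,0,0,0,0,0,0],[0,0,0,0,0,0,0],[0,0,0,0,0,0,0],[0,0,0,0,0,0,0],[0,0,0,0,0,0,0],[0,0,0,0,0,0,0]],
])

```text
t: 10.1
ee_pos: [439.1, 283.0, 22.9]
tcp_rot: [-0.42, 1.992, -1.992]
contact_force: [-0.1, -0.7, 0.3]
gripper_width: 0.981
```

Call:
servo_tool([
  [[0,0,0,0,0,0,1.12],[0,0,0,0,0,0,1.12],[0,0,0,0,0,0,1.12],[0,0,0,0,0,0,1.12],[0,0,0,0,0,0,1.12],[0,0,0,0,0,0,1.12],[0,0,0,0,0,0,1.12],[0,0,0,0,0,0,1.12]],
])

```text
t: 10.9
ee_pos: [439.1, 283.0, 22.9]
tcp_rot: [-1.195, 1.232, -1.232]
contact_force: [0.5, 0.6, 0.1]
gripper_width: 0.997
```

Call:
servo_tool([
  [[0,0,0,0,0,0,0.15],[0,0,0,0,0,0,0.3],[0,0,0,0,0,0,0.45],[0,0,0,0,0,0,0.45],[1,0,0,0,0,0,0.45],[1,0,0,0,0,0,0.45],[1,0,0,0,0,0,0.45],[1,0,0,0,0,0,0.45]],
])

```text
t: 11.7
ee_pos: [439.1, 283.0, 22.9]
tcp_rot: [-1.377, 0.899, -0.899]
contact_force: [0.9, -0.2, 0.1]
gripper_width: 0.694
```

Call:
servo_tool([
  [[1,0,0,0,0,0,0],[1,0,0,0,0,0,0],[1,0,0,0,0,0,0],[1,0,0,15,0,0,0],[1,0,0,50,0,0,0],[1,0,0,90,0,0,0],[1,0,0,130,0,0,0],[1,0,0,130,0,0,0]],
])

```text
t: 12.5
ee_pos: [443.6, 285.1, 159.5]
tcp_rot: [-1.366, 0.891, -0.903]
contact_force: [0.9, -0.2, -0.4]
gripper_width: 0.519
```

Run:
```python
from h import *
o,e,M=tool(); print(e,M.round(3),o["q"].round(2),o["gripper_width"])
```

```text
[443.62446233 285.06106461 159.51481325] [[ 0.403  0.012  0.915]
 [-0.915  0.005  0.403]
 [ 0.    -1.     0.013]] [ 0.41  0.16  1.73  0.    1.24 -0.01] 0.5192754522731186
```

Call:
servo_tool([
  [[1,25,-20,0,0,0,0],[1,60,-46,0,0,0,0],[1,95,-73,0,0,0,0],[1,130,-100,0,0,0,0],[1,152,-117,0,0,0,0],[1,160,-123,0,0,0,0],[1,160,-123,0,0,0,0],[1,160,-123,0,0,0,0]],
])

```text
t: 13.3
ee_pos: [597.6, 160.8, 152.0]
tcp_rot: [-1.379, 0.9, -0.896]
contact_force: [-0.6, 0.9, -0.8]
gripper_width: 0.518
```

Call:
servo_tool([
  [[1,0,0,-10,0,0,0],[1,0,0,-20,0,0,0],[1,0,0,-28,0,0,0],[1,0,0,-33,0,0,0],[1,0,0,-36,0,0,0],[1,0,0,-36,0,0,0],[1,0,0,-36,0,0,0]],
])

```text
t: 14.0
ee_pos: [599.4, 160.0, 117.2]
tcp_rot: [-1.377, 0.898, -0.899]
contact_force: [0.1, 0.3, -0.1]
gripper_width: 0.522
```

Call:
servo_tool([
  [[1,0,0,-1,0,0,0],[1,0,0,-1.5,0,0,0],[1,0,0,-2,0,0,0],[1,0,0,-2.5,0,0,0],[1,0,0,-2.5,0,0,0]],
])

```text
t: 14.5
ee_pos: [599.3, 160.0, 114.9]
tcp_rot: [-1.377, 0.898, -0.899]
contact_force: [-0.8, -0.3, 2.0]
gripper_width: 0.523
```

Run:
```python
from h import *
b=cams.capture("scene"); o,e,M=tool(); print(e,o["contact_force"])
crop(b,325,170,425,270,5,"g4.png")
```

```text
[599.37567701 159.98202061 114.93236768] [-1.1619361   0.19833153  1.91756902]
```

View pics/g4.png

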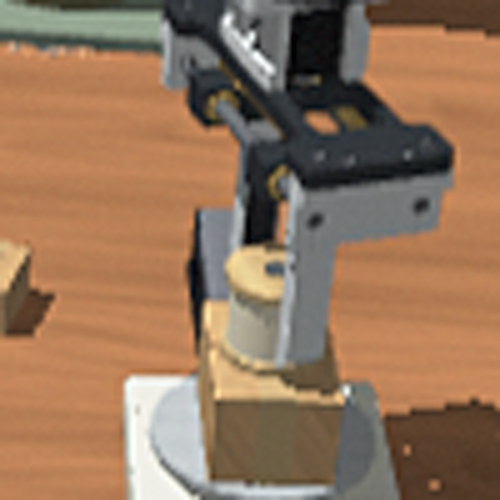

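Call:
servo_tool([
  [[0.2,0,0,0,0,0,0],[0.2,0,0,0,0,0,0],[0.2,0,0,0,0,0,0],[0.1,0,0,10,0,0,0],[0,0,0,50,0,0,0],[0,0,0,90,0,0,0],[0,-20,-30,90,0,0,0],[0,-45,-70,90,0,0,0]],
])

```text
t: 15.35
ee_pos: [556.0, 90.5, 207.7]
tcp_rot: [-1.375, 0.891, -0.9]
contact_force: [0.1, -0.8, 0.8]
gripper_width: 1.001
```

Call:
servo_tool([
  [[0,-22,-43,0,0,0,-0.05],[0,-44,-86,0,0,0,-0.1],[0,-66,-129,-20,0,0,-0.2],[0,-88,-172,-40,0,0,-0.3],[0,-105,-205,-60,0,0,-0.3],[0,-117,-233,-80,0,0,-0.3],[0,-117,-233,-80,0,0,-0.3],[0,-117,-233,-80,0,0,-0.3]],
])

```text
t: 16.15
ee_pos: [437.2, -143.3, 124.9]
tcp_rot: [-1.26, 1.125, -1.126]
contact_force: [1.2, 0.8, -0.2]
gripper_width: 1.003
```

Run:
```python
from h import *
a=cams.capture("top"); b=cams.capture("scene"); cv2.imwrite("pics/top5.png",a); cv2.imwrite("pics/scene5.png",b)
o,e,M=tool(); print(e,M.round(3))
A=cv2.resize(a[150:300,190:430],None,fx=3.3,fy=3.3,interpolation=2)
B=cv2.resize(b[170:290,235:427],None,fx=4.125,fy=4.125,interpolation=2)[:, :792]
cv2.imwrite("pics/g5.png",A)
```

```text
[ 438.45700621 -142.74509191  125.73659284] [[ 0.116  0.002  0.993]
 [-0.993 -0.001  0.116]
 [ 0.001 -1.     0.002]]
```

View pics/g5.png

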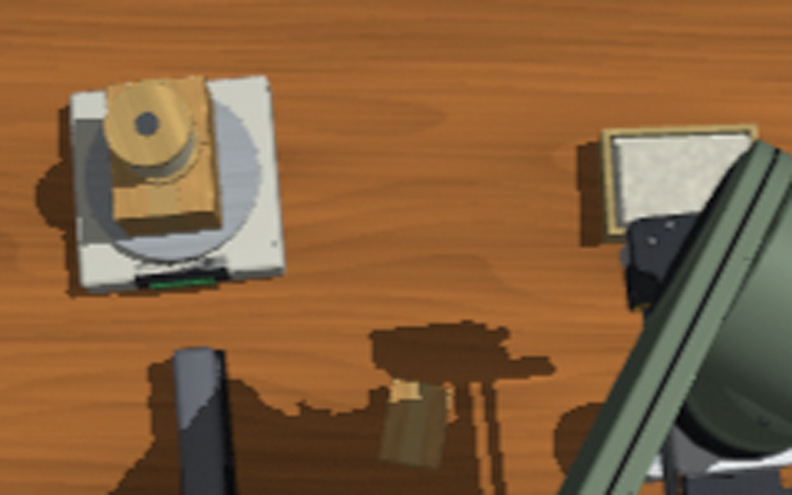

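Call:
servo_tool([
  [[0,0,0,0,0,0,-1.12],[0,0,0,0,0,0,-1.12],[0,0,0,0,0,0,-1.12],[0,0,0,0,0,0,-1.12],[0,0,0,0,0,0,-1.12],[0,0,0,0,0,0,-1.12],[0,0,0,0,0,0,-1.12],[0,0,0,0,0,0,-1.12]],
])

```text
t: 17.05
ee_pos: [438.7, -142.0, 125.8]
tcp_rot: [-0.549, 1.899, -1.902]
contact_force: [0.7, -0.4, 0.1]
gripper_width: 1.0
```

Call:
servo_tool([
  [[0,0,0,0,0,0,-0.15],[0,0,0,0,0,0,-0.3],[0,0,0,-30,0,0,-0.45],[0,0,0,-60,0,0,-0.45],[0,0,0,-85,0,0,-0.45],[0,0,0,-95,0,0,-0.45],[0,0,0,-95,0,0,-0.45],[1,0,0,-95,0,0,-0.45]],
])

```text
t: 17.85
ee_pos: [438.6, -143.1, 30.6]
tcp_rot: [-0.124, 2.159, -2.161]
contact_force: [0.7, -0.1, -0.2]
gripper_width: 0.946
```

Call:
servo_tool([
  [[1,0,0,0,0,0,0],[1,0,0,0,0,0,0],[1,0,0,0,0,0,0],[1,0,0,0,0,0,0],[1,0,0,0,0,0,0],[1,0,0,0,0,0,0]],
])

```text
t: 18.45
ee_pos: [437.5, -143.3, 29.9]
tcp_rot: [-0.125, 2.161, -2.162]
contact_force: [-0.2, 0.6, 2.9]
gripper_width: 0.592
```

Call:
servo_tool([
  [[0,0,0,0,0,0,0],[0,0,0,0,0,0,0],[0,0,0,0,0,0,0],[0,0,0,0,0,0,0],[0,0,0,0,0,0,0.15],[0,0,0,0,0,0,0.3],[0,0,0,0,0,0,0.45],[0,0,0,0,0,0,0.6]],
])

```text
t: 19.25
ee_pos: [437.1, -142.9, 29.3]
tcp_rot: [-0.68, 1.802, -1.801]
contact_force: [0.3, -0.1, -0.7]
gripper_width: 1.002
```

Call:
servo_tool([
  [[0,0,0,0,0,0,0.15],[0,0,0,0,0,0,0.3],[0,0,0,0,0,0,0.45],[0,0,0,0,0,0,0.6],[0,0,0,0,0,0,0.75],[0,0,0,0,0,0,0.9],[0,0,0,0,0,0,0.97],[0,0,0,0,0,0,0.97]],
])

```text
t: 20.05
ee_pos: [437.0, -142.9, 29.3]
tcp_rot: [-1.261, 1.124, -1.124]
contact_force: [0.0, -0.0, 0.7]
gripper_width: 0.998
```

Call:
servo_tool([
  [[1,0,0,0,0,0,0],[1,0,0,0,0,0,0],[1,0,0,0,0,0,0],[1,0,0,0,0,0,0],[1,0,0,0,0,0,0],[1,0,0,0,0,0,0],[1,0,0,0,0,0,0],[1,0,0,0,0,0,0]],
])

```text
t: 20.85
ee_pos: [437.1, -143.0, 29.5]
tcp_rot: [-1.261, 1.124, -1.124]
contact_force: [-1.3, 0.0, 0.1]
gripper_width: 0.591
```

Call:
servo_tool([
  [[1,0,0,20,0,0,0],[1,0,0,55,0,0,0],[1,20,20,70,0,0,0],[1,50,52,70,0,0,0],[1,84,87,70,0,0,0],[1,115,120,70,0,0,0],[1,145,150,70,0,0,0],[1,150,155,70,0,0,0]],
])

```text
t: 21.65
ee_pos: [589.9, 15.3, 99.5]
tcp_rot: [-1.261, 1.12, -1.122]
contact_force: [-0.4, 0.9, -0.5]
gripper_width: 0.592
```

Call:
servo_tool([
  [[1,15,16,-5,0,0,0],[1,23,25,-20,0,0,0],[1,23,25,-40,0,0,0],[1,23,25,-55,0,0,0],[1,23,25,-62,0,0,0],[1,23,25,-62,0,0,0]],
])

```text
t: 22.25
ee_pos: [608.4, 36.5, 35.8]
tcp_rot: [-1.263, 1.127, -1.123]
contact_force: [0.1, -0.6, -0.8]
gripper_width: 0.592
```

Run:
```python
from h import *
a=cams.capture("top"); b=cams.capture("scene"); cv2.imwrite("pics/top6.png",a); cv2.imwrite("pics/scene6.png",b)
o,e,M=tool(); print(e,M.round(3),o["contact_force"])
B=cv2.resize(b[170:290,275:425],None,fx=5,fy=5,interpolation=2)
cv2.imwrite("pics/g6.png",B)
```

```text
[610.30529511  36.52115873  37.85259966] [[ 0.114  0.     0.993]
 [-0.993 -0.     0.114]
 [ 0.    -1.     0.   ]] [ 0.83724143  0.5683935  -0.657459  ]
```

View pics/g6.png

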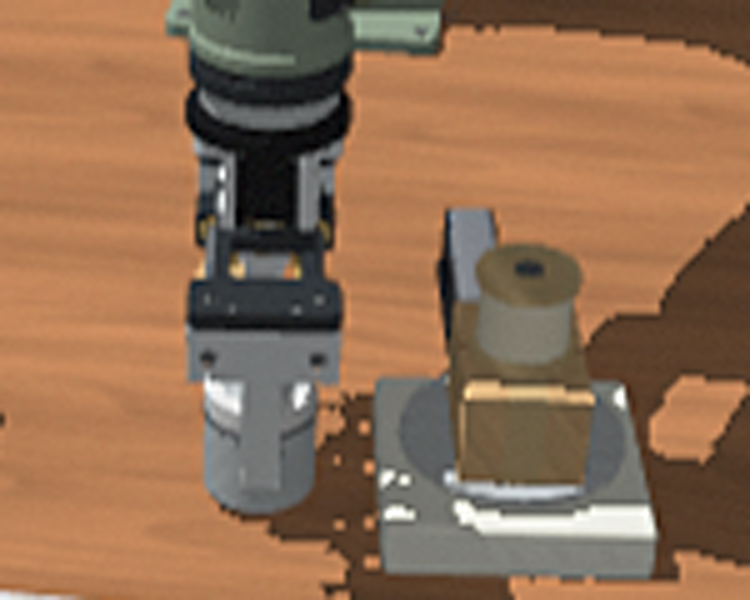

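Call:
servo_tool([
  [[1,0,0,-4,0,0,0],[1,0,0,-7,0,0,0],[1,0,0,-8,0,0,0],[1,0,0,-8,0,0,0],[0.3,0,0,-8,0,0,0],[0.3,0,0,-8,0,0,0],[0.3,0,0,-8,0,0,0],[0.3,0,0,-8,0,0,0]],
])

```text
t: 23.15
ee_pos: [610.3, 37.1, 29.6]
tcp_rot: [-1.261, 1.124, -1.124]
contact_force: [0.3, 0.5, -1.0]
gripper_width: 0.697
```

Call:
servo_tool([
  [[0.2,0,0,20,0,0,0],[0.1,0,0,60,0,0,0],[0,-10,-10,110,0,0,0],[0,-50,-20,140,0,0,0],[0,-90,-30,160,0,0,0],[0,-130,-40,160,0,0,0],[0,-175,-50,160,0,0,0],[0,-175,-50,160,0,0,0]],
])

```text
t: 23.95
ee_pos: [428.6, -12.6, 187.5]
tcp_rot: [-1.265, 1.13, -1.121]
contact_force: [0.5, -0.8, 0.4]
gripper_width: 0.998
```

Run:
```python
from h import *
a=cams.capture("top"); b=cams.capture("scene"); cv2.imwrite("pics/top7.png",a); cv2.imwrite("pics/scene7.png",b)
o,e,M=tool(); print(e,o["q"].round(2))
A=cv2.resize(a[155:255,200:350],None,fx=4,fy=4,interpolation=2);B=cv2.resize(b[200:290,275:425],None,fx=4,fy=4,interpolation=2)
cv2.imwrite("pics/g7.png",np.vstack([A,B])[:600])
for n,cam,im,bx in(("top",top,a,(280,180,350,240)),("scene",scene,b,(300,225,343,290))):
    S,V=cv2.split(cv2.cvtColor(im,cv2.COLOR_BGR2HSV))[1:]
    try: print(n,circ(cam.w(blob(im,((S<80)&(V>150)).astype(np.uint8)*255,bx),60)))
    except Exception as x: print(x)
```

```text
[434.69527224 -13.05254322 189.69087523] [-0.23 -0.07  1.9   0.    1.31 -0.34]
top (array([613. ,  31.7]), np.float64(48.5))
scene (array([617.1,  38.8]), np.float64(59.3))
```

View pics/g7.png

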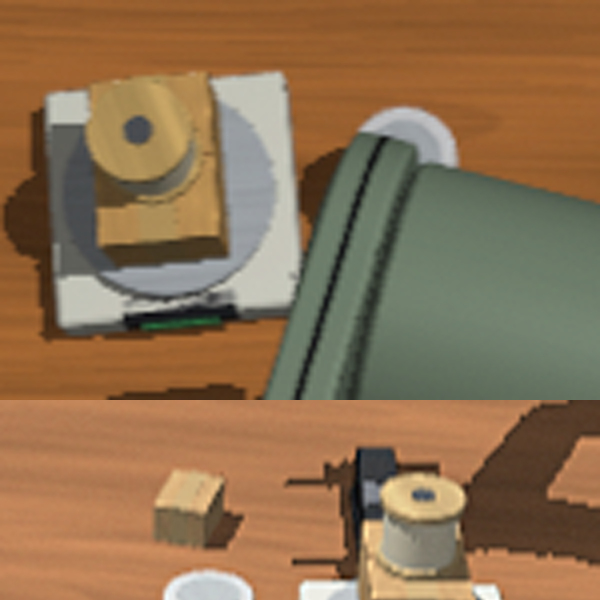

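Run:
```python
from h import *
print("nose base scene",scene.w([(365.4,242.3),(376.3,241.8)],0).round(1),scene.w([(365.4,242.3),(376.3,241.8)],8).round(1))
for z in(8,20,40): print("tail top",top.w([(205+116/2.75,245+174/2.75),(205+157/2.75,245+172/2.75)],z).round(1))
A=cv2.resize(cv2.imread("pics/top0.png")[240:320,225:285],None,fx=7,fy=7,interpolation=2);B=cv2.resize(cv2.imread("pics/scene0.png")[200:250,350:395],None,fx=8,fy=8,interpolation=2)
B=cv2.copyMakeBorder(B,0,560-B.shape[0],0,0,0)
cv2.imwrite("pics/st.png",cv2.convertScaleAbs(np.hstack([A,B]),alpha=1.6))
```

```text
nose base scene [[478.3 129.6   0. ]
 [471.1 159.2   0. ]] [[490.4 129.7   8. ]
 [483.2 158.9   8. ]]
tail top [[377.7 141.7   8. ]
 [379.7 110.8   8. ]]
tail top [[377.3 140.1  20. ]
 [379.3 109.5  20. ]]
tail top [[376.7 137.3  40. ]
 [378.6 107.4  40. ]]
```

View pics/st.png

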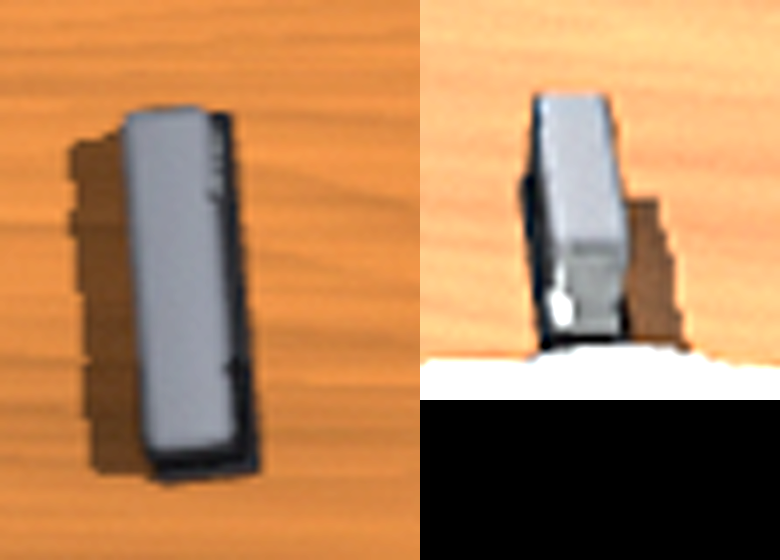

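Call:
servo_tool([
  [[0,0,20,-10,0,0,0.15],[0,0,40,-20,0,0,0.3],[0,0,60,-30,0,0,0.45],[0,0,80,-40,0,0,0.6],[0,0,100,-50,0,0,0.75],[0,0,120,-60,0,0,0.9],[0,0,140,-60,0,0,1.05],[0,0,146,-60,0,0,1.2]],
])

```text
t: 24.85
ee_pos: [436.9, 135.2, 129.4]
tcp_rot: [-1.561, 0.194, -0.195]
contact_force: [-0.1, -0.5, -0.3]
gripper_width: 1.002
```

Call:
servo_tool([
  [[0,-1,1,-5,0,0,0.15],[0,-1,1,-20,0,0,0.3],[0,-1,1,-40,0,0,0.388],[0,-1,1,-60,0,0,0.388],[0,-1,1,-80,0,0,0.388],[0,-1,1,-95,0,0,0.388],[0,-1,1,-95,0,0,0.388],[0,-1,1,-95,0,0,0.388]],
])

```text
t: 25.65
ee_pos: [435.5, 134.5, 34.6]
tcp_rot: [-1.568, -0.105, 0.104]
contact_force: [-0.3, -0.0, -0.0]
gripper_width: 0.995
```

Call:
servo_tool([
  [[1,0,0,0,0,0,0],[1,0,0,0,0,0,0],[1,0,0,0,0,0,0],[1,0,0,0,0,0,0],[1,0,0,0,0,0,0],[1,0,0,0,0,0,0],[1,0,0,0,0,0,0],[1,0,0,0,0,0,0]],
])

```text
t: 26.45
ee_pos: [434.1, 134.0, 34.4]
tcp_rot: [-1.568, -0.104, 0.104]
contact_force: [0.3, 0.2, -0.2]
gripper_width: 0.355
```

Call:
servo_tool([
  [[1,0,0,0,0,0,0],[1,0,0,0,0,0,0],[1,0,0,0,0,0,0],[1,0,0,0,0,0,0]],
])

```text
t: 26.85
ee_pos: [434.1, 134.2, 34.4]
tcp_rot: [-1.568, -0.104, 0.104]
contact_force: [-0.9, 1.4, -0.6]
gripper_width: 0.273
```

Run:
```python
from h import *
f=lambda p:[(200+x/2.75,220+y/2.75) for x,y in p]
Q=scene.w(f([(70,124),(178,131)]),0);print("back bottom",Q[:,:2].round(1),Q.mean(0).round(1))
for z in(30,36):
    Q=scene.w(f([(70,99),(182,104),(191,64),(80,58)]),z);print(z,Q[:,:2].round(1),Q.mean(0).round(1))
a=cv2.imread("pics/top0.png");b=cv2.imread("pics/scene0.png")
A=cv2.resize(a[180:230,362:432],None,fx=8,fy=8,interpolation=2);B=cv2.resize(b[232:276,218:282],None,fx=560/64,fy=560/64,interpolation=2)
cv2.imwrite("pics/tr.png",np.vstack([A[:, :560],B])[:600] if 0 else np.hstack([cv2.resize(A,(400,286)),cv2.resize(B,(400,286))]))
```

```text
back bottom [[ 638.3 -216. ]
 [ 633.2 -115.5]] [ 635.8 -165.8   -0. ]
30 [[ 640.1 -212.3]
 [ 631.8 -110.6]
 [ 567.6 -117.4]
 [ 574.3 -223.8]] [ 603.4 -166.    30. ]
36 [[ 648.  -209.1]
 [ 639.8 -108.3]
 [ 576.2 -115.1]
 [ 582.9 -220.5]] [ 611.7 -163.2   36. ]
```

View pics/tr.png

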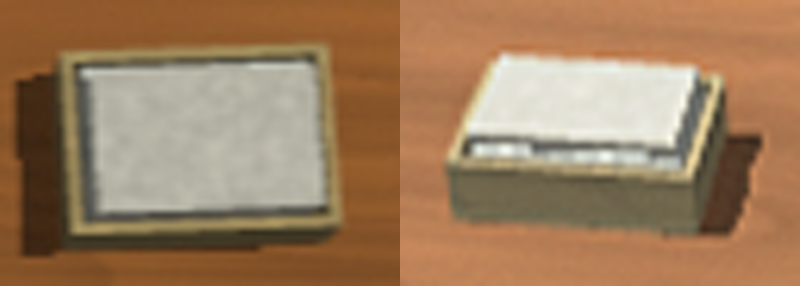

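Run:
```python
from h import *
print("scene base back-left z0",scene.w([(216,345),(387,362)],0).round(0))
print("top front base",top.w([(236,113),(389,114)],0).round(0))
for z in(0,60,100,120): print(z,"scene upright top",scene.w([(220,287),(388,302)],z).round(0)[:,:2].tolist(),"top upright front bottom",top.w([(377,52),(389,52),(389,90),(377,66)],z).round(0)[:,:2].tolist())
```

```text
scene base back-left z0 [[ 900. -151.    0.]
 [ 892.  193.    0.]]
top front base [[ 817.  188.    0.]
 [ 820. -160.    0.]]
0 scene upright top [[723.0, -202.0], [716.0, 193.0]] top upright front bottom [[976.0, -135.0], [976.0, -163.0], [880.0, -161.0], [940.0, -134.0]]
60 scene upright top [[792.0, -172.0], [785.0, 188.0]] top upright front bottom [[937.0, -126.0], [938.0, -152.0], [847.0, -151.0], [904.0, -126.0]]
100 scene upright top [[838.0, -152.0], [831.0, 184.0]] top upright front bottom [[912.0, -120.0], [912.0, -146.0], [825.0, -144.0], [879.0, -120.0]]
120 scene upright top [[860.0, -142.0], [854.0, 182.0]] top upright front bottom [[899.0, -117.0], [899.0, -142.0], [815.0, -141.0], [867.0, -117.0]]
```

Call:
servo_tool([
  [[1,0,0,15,0,0,0],[1,0,0,50,0,0,0],[1,0,0,90,0,0,0],[1,20,-20,105,0,0,-0.15],[1,45,-50,105,0,0,-0.3],[1,70,-80,105,0,0,-0.45],[1,95,-110,105,0,0,-0.6],[1,110,-130,105,0,0,-0.7]],
])

```text
t: 27.65
ee_pos: [545.4, 1.7, 139.1]
tcp_rot: [-1.524, 0.449, -0.45]
contact_force: [0.3, 0.3, -1.1]
gripper_width: 0.276
```

Call:
servo_tool([
  [[1,25,-30,0,0,0,-0.15],[1,50,-60,0,0,0,-0.3],[1,75,-90,0,0,0,-0.45],[1,100,-120,0,0,0,-0.6],[1,120,-145,0,0,0,-0.75],[1,137.3,-167.3,0,0,0,-0.9],[1,137.3,-167.3,0,0,0,-0.951],[1,137.3,-167.3,-20,0,0,-0.951]],
])

```text
t: 28.45
ee_pos: [683.8, -165.5, 121.6]
tcp_rot: [-1.23, 1.168, -1.177]
contact_force: [-0.7, 0.5, -1.4]
gripper_width: 0.271
```

Call:
servo_tool([
  [[1,0,0,-30,0,0,0],[1,0,0,-50,0,0,0],[1,0,0,-65,0,0,0],[1,0,0,-70,0,0,0],[1,0,0,-70,0,0,0],[1,0,0,-70,0,0,0]],
])

```text
t: 29.05
ee_pos: [682.4, -163.6, 50.7]
tcp_rot: [-1.233, 1.169, -1.172]
contact_force: [-0.4, 0.9, -1.4]
gripper_width: 0.275
```

Run:
```python
from h import *
a=cams.capture("top"); b=cams.capture("scene"); cv2.imwrite("pics/top8.png",a); cv2.imwrite("pics/scene8.png",b)
o,e,M=tool(); print(e,M.round(3),o["contact_force"],o["gripper_width"])
A=cv2.resize(a[130:240,350:450],(400,440),interpolation=2);B=cv2.resize(b[210:310,200:300],(400,400),interpolation=2)
cv2.imwrite("pics/g8.png",np.hstack([A,cv2.copyMakeBorder(B,0,40,0,0,0)]))
```

```text
[ 682.70684525 -163.73082722   51.29519701] [[ 0.052  0.003  0.999]
 [-0.999 -0.001  0.052]
 [ 0.001 -1.     0.003]] [ 0.27099491  0.35028795 -0.95056271] 0.27499978801783637
```

View pics/g8.png

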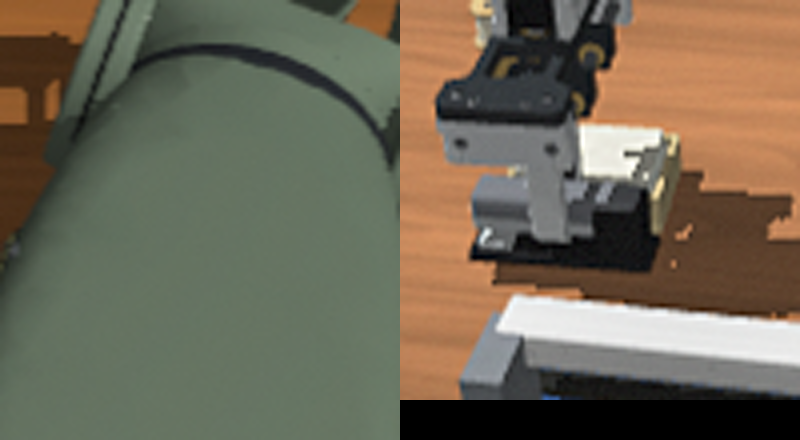

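Run:
```python
from h import *
g=lambda p:[(200+x/4,210+y/4) for x,y in p]
Q=scene.w(g([(70,259),(255,271)]),16.6);print(Q.round(1),Q.mean(0),np.linalg.norm(Q[0]-Q[1]))
```

```text
[[ 699.3 -214.1   16.6]
 [ 693.4 -102.2   16.6]] [ 696.38317299 -158.18149254   16.6       ] 112.09263668801863
```

Call:
servo_tool([
  [[1,0,0,-6,0,0,0],[1,0,0,-11,0,0,0],[1,0,0,-14,0,0,0],[1,0,0,-14,0,0,0]],
])

```text
t: 29.55
ee_pos: [681.1, -163.2, 34.8]
tcp_rot: [-1.234, 1.172, -1.17]
contact_force: [-0.1, -0.7, -1.5]
gripper_width: 0.276
```

Call:
servo_tool([
  [[1,0,0,3,0,0,0],[1,1,-2.5,3,0,0,0],[1,1,-2.5,1,0,0,0],[1,1,-2.5,-0.5,0,0,0],[1,1,-2.5,-0.5,0,0,0],[0.5,1,-2.5,-0.5,0,0,0],[0.5,1,-2.5,-0.5,0,0,0],[0.5,1,-2.5,-0.5,0,0,0]],
])

```text
t: 30.35
ee_pos: [682.8, -165.9, 35.4]
tcp_rot: [-1.233, 1.17, -1.171]
contact_force: [0.1, 0.7, 0.7]
gripper_width: 0.476
```

Call:
servo_tool([
  [[0.3,0,0,5,0,0,0],[0.2,0,0,30,0,0,0],[0,0,0,70,0,0,0],[0,0,0,120,0,0,0],[0,-30,-20,160,0,0,0],[0,-70,-40,170,0,0,0],[0,-110,-70,170,0,0,0],[0,-140,-100,170,0,0,0]],
])

```text
t: 31.15
ee_pos: [541.1, -266.5, 207.0]
tcp_rot: [-1.234, 1.168, -1.173]
contact_force: [-0.1, -0.8, -0.3]
gripper_width: 0.997
```

Call:
servo_tool([
  [[0,-30,-40,0,0,0,0],[0,-60,-80,0,0,0,0],[0,-90,-120,0,0,0,0],[0,-120,-160,0,0,0,0],[0,-150,-200,0,0,0,0],[0,-170,-240,0,0,0,0],[0,-180,-270,0,0,0,0],[0,-180,-270,0,0,0,0]],
])

```text
t: 31.95
ee_pos: [360.0, -539.9, 205.5]
tcp_rot: [-1.233, 1.173, -1.177]
contact_force: [-0.4, 0.2, 0.2]
gripper_width: 1.005
```

Run:
```python
from h import *
a=cams.capture("top"); b=cams.capture("scene"); cv2.imwrite("pics/top9.png",a); cv2.imwrite("pics/scene9.png",b)
o,e,M=tool(); print(e,o["q"].round(2))
A=cv2.resize(a[140:250,200:440],None,fx=3.3,fy=3.3,interpolation=2)
B=cv2.resize(b[215:285,210:420],None,fx=792/210,fy=792/210,interpolation=2)[:230]
cv2.imwrite("pics/g9.png",np.vstack([A[:, :792],B[:, :792]])[:600])
print(A.shape,B.shape)
```

```text
[ 362.11373639 -536.04489091  205.10002001] [-1.11  0.37  1.37  0.    1.41 -1.16]
(363, 792, 3) (230, 792, 3)
```

View pics/g9.png

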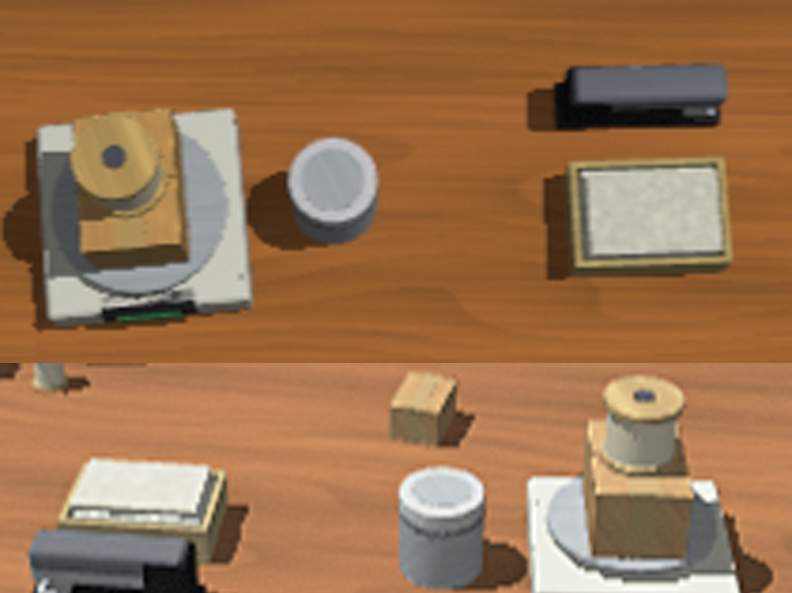

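Run:
```python
from h import *
a=cv2.imread("pics/top9.png");b=cv2.imread("pics/scene9.png")
f=lambda p:[(200+x/3.3,140+y/3.3) for x,y in p]
W=lambda p,z:top.w(f(p),z)[:,:2].round(1)
r=W([(570,164),(724,159),(731,262),(573,270)],27);print("rim27",r.tolist(),r.mean(0))
s=W([(558,127),(718,123)],4);print("stapler front",s.tolist(),s.mean(0))
h=W([(38,127),(237,110),(251,303),(50,322)],30);print("housing",h.tolist(),h.mean(0))
print("spool",W([(114,156)],137),"carton",(c:=W([(75,121),(176,110),(187,249),(81,265)],92)).tolist(),c.mean(0))
for n,cam,im,bx in(("top",top,a,(285,178,318,215)),("scene",scene,b,(312,236,340,275))):
    S,V=cv2.split(cv2.cvtColor(im,cv2.COLOR_BGR2HSV))[1:]
    print(n,"tin",circ(cam.w(blob(im,((S<80)&(V>170)).astype(np.uint8)*255,bx),60)))
t=W([(288,184),(378,184),(333,137),(333,229)],60);print("tin hand",t.tolist(),t.mean(0))
g=lambda p:[(210+x/3.771,215+(y-363)/3.771) for x,y in p]
t=scene.w(g([(399,490),(484,490),(441,467),(441,514)]),60)[:,:2].round(1);print("tin scene hand",t.tolist(),t.mean(0))
```

```text
rim27 [[632.6, -118.6], [637.7, -218.6], [569.2, -221.3], [562.1, -120.0]] [ 600.4   -169.625]
stapler front [[665.0, -113.7], [669.7, -220.7]] [ 667.35 -167.2 ]
housing [[650.5, 227.4], [664.4, 98.5], [536.4, 85.2], [521.8, 212.2]] [593.275 155.825]
spool [[599.7 157.8]] carton [[634.9, 190.7], [643.0, 129.6], [556.2, 119.3], [545.3, 182.2]] [594.85 155.45]
top tin (array([609.1,  32.5]), np.float64(52.9))
scene tin (array([614.9,  40.1]), np.float64(56.2))
tin hand [[606.6, 62.0], [607.6, 5.8], [637.7, 34.6], [578.1, 33.3]] [607.5    33.925]
tin scene hand [[615.9, 11.3], [607.2, 65.7], [585.1, 34.9], [638.1, 41.4]] [611.575  38.325]
```

Run:
```python
from plant import ticket
print(ticket.finish_job())
```

```text
the job is handed in; nothing more can be done
None
```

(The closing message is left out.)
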